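# Trigger check of a hand-held homogeniser

## Task

Take the hand-held homogeniser out of its charging rest, lay it gently and flat in the bench cradle with its nose in the narrow blue fork, and let go of it with its lever still locked. Then flip the orange lock-off lever fully forward, towards the nose, and after that take the homogeniser across its paddle and back pad and squeeze the paddle flush against the body for a good second. Let go so that the paddle springs out, and leave the homogeniser lying in the cradle with the lever forward, the specimen jar, beaker and tip box undisturbed.

Things in the scene. Friction and masses are not known exactly. Their poses are not given: they have to be found in the camera images.
- homogeniser: Cordless hand-held homogeniser, white with a blue rear end, 200 mm long, lying flat, 0.53 to 0.74 kg. Origin: centre of its flat underside; x forward to the nose, y left, z up. Body 44 mm tall, x -100 to 62 mm: 40 mm wide (y -20 to 20), from x 12 on y -9 to 20. Black paddle on its right (-y) side, rubber back pad on its left, orange lock lever on top. Centre of mass near x -46.
- mid (a point): Middle of the homogeniser, 22 mm above its origin.
- rear_grip (a point): Middle of the plain rear part (on the homogeniser's centre line, x -64, z 22 mm), where its flat sides are 40 mm apart and free of paddle and pad (x -100 to -52): handy for carrying.
- nose_tip (a point): Tip of the steel probe, x +100, z 22 mm of the homogeniser. Probe 12 mm diameter (x 80 to 100); behind it the grey collar, 26 mm diameter (x 62 to 80).
- back_pad: Dark rubber pad fixed on the homogeniser's left side, opposite the paddle: x -48 to +57, z 3 to 41, outer face at y +23 mm. Its frame equals the homogeniser's.
- paddle (a joint): Paddle angle: 0 = sprung out, 0.12 rad = flush to the body (its stop). Upright hinge at x -45, y -21 mm of the homogeniser; plate reaches forward to x +53, 5 mm thick, z 6 to 38. At x = 0, over paddle and pad: 54 mm when out, 49 when flush; squeezing there takes about 10 N (5 to 12). It springs out when let go. While the lever is back, the lever's foot blocks it.
- paddle_face (a point): Point on the paddle's outer face, 45 mm forward of its hinge (about x = 0 of the homogeniser), at mid-height: a good place to squeeze.
- lock_lever (a joint): Orange lock-off lever: 0 = leaning back 0.5 rad from upright (locked), 1.0 = leaning forward 0.5 rad to the nose (unlocked, its stop). Crosswise axle at x +35, z 46 mm of the homogeniser; stays where it is left, 1 to 2 N at the tip moves it (more, lower down). Tab 9 mm thick, 28 mm wide (y -20 to +8), reaching 27 mm from the axle, 2 mm clear of the body's top.
- lever_tip (a point): Middle of the lever tab's free edge, 27 mm from its axle.
- rest: White charging rest, fixed; the homogeniser starts in it, nose along its x. Origin on the table; plate 236 x 96 mm, top at z 16, on which the homogeniser lies, its origin within 6 mm of the rest's. Lips up to z 24 at the edges. A grey fence beside the paddle (x -35 to 65, y -50 to -56, top at z 50) keeps fingers off the paddle there.
- cradle: Bench cradle, fixed: dark steel plate 236 x 78 mm, top at z 20, blue forks. Origin on the table under its middle, x to the narrow fork. Seated, the homogeniser lies on the plate, its origin 20 mm above the cradle's, x along x, 5 mm play each way: it may slide till a fork stops it. Between the forks both sides are open for fingers.
- nose_fork (a point): Middle of the narrow fork that takes the collar: x +74, z 42 mm of the cradle. Posts at x 67 to 81, 36 mm apart inside, 8 mm thick, top at z 54.
- rear_fork (a point): Middle of the wide fork that takes the rear end: x -94, z 42 mm of the cradle. Posts at x -100 to -88, 50 mm apart inside, 8 mm thick, top at z 48. A stop wall stands behind it at x -105 to -113, top at z 46.
- specimen_jar: Bystander: small clear jar with a yellow cap, 52 mm diameter, 60 mm tall; it stands between the rest and the cradle. Origin at the centre of its underside.
- tip_box: Bystander: green box with a grey lid band, 87 x 122 mm, 50 mm tall. Origin at the centre of its underside.
- beaker: Bystander: open glass beaker, 72 mm diameter, 95 mm tall, standing between the rest and the cradle, beyond the jar. Origin at the centre of its underside.
Not all that is in view belongs to the job. Leave any red look-alike of the cradle alone.

How it is judged:
On the way, in this order (a step that is already met when the one before it is completed fails the run):
1. the homogeniser lies flat in the cradle, nose in the narrow fork, let go of, the lever still locked back (x of mid in the frame of cradle between -0.016 and 0.016 m and y of mid in the frame of cradle between -0.012 and 0.012 m and z of mid in the frame of cradle between 0.037 and 0.047 m and x of nose_tip in the frame of cradle above 0.07 m and angle between the x axis of homogeniser and the x axis of cradle, either way round below 0.15 rad and angle between homogeniser's own z axis and vertical below 0.08 rad and contact force between the fingers and homogeniser below 0.3 N and value of joint lock_lever below 0.3 rad and value of joint paddle below 0.03 rad and linear speed of homogeniser below 0.03 m/s), for 0.2 s.
2. the lever is flipped fully forward with the homogeniser in the cradle and the paddle still out (x of mid in the frame of cradle between -0.016 and 0.016 m and y of mid in the frame of cradle between -0.012 and 0.012 m and z of mid in the frame of cradle between 0.037 and 0.047 m and x of nose_tip in the frame of cradle above 0.07 m and angle between the x axis of homogeniser and the x axis of cradle, either way round below 0.15 rad and angle between homogeniser's own z axis and vertical below 0.08 rad and value of joint lock_lever above 0.8 rad and value of joint paddle below 0.03 rad), for 0.1 s.
3. the paddle is squeezed flush, between fingers on the paddle and on the back pad, for 0.8 s, in the cradle (x of mid in the frame of cradle between -0.016 and 0.016 m and y of mid in the frame of cradle between -0.012 and 0.012 m and z of mid in the frame of cradle between 0.037 and 0.047 m and x of nose_tip in the frame of cradle above 0.07 m and angle between the x axis of homogeniser and the x axis of cradle, either way round below 0.15 rad and angle between homogeniser's own z axis and vertical below 0.08 rad and value of joint lock_lever above 0.8 rad and value of joint paddle above 0.095 rad and contact force between the fingers and back_pad above 1.5 N), for 0.8 s.
At the end, for the whole second after the job is handed in: The homogeniser lies flat (0.08 rad) and still in the cradle, nose in the narrow fork: within 16 mm lengthwise, 12 mm sideways, 5 mm in height and 0.15 rad of its seat; lever forward (over 0.75 rad), paddle sprung out (under 0.03 rad), fingers off it (x of mid in the frame of cradle between -0.016 and 0.016 m and y of mid in the frame of cradle between -0.012 and 0.012 m and z of mid in the frame of cradle between 0.037 and 0.047 m and x of nose_tip in the frame of cradle above 0.07 m and angle between the x axis of homogeniser and the x axis of cradle, either way round below 0.15 rad and angle between homogeniser's own z axis and vertical below 0.08 rad and value of joint lock_lever above 0.75 rad and value of joint paddle below 0.03 rad and linear speed of homogeniser below 0.02 m/s and angular speed of homogeniser below 0.2 rad/s and contact force between the fingers and homogeniser below 0.3 N); the robot touches nothing.
It fails at once if the specimen jar, beaker or tip box is moved more than 25 mm (distance of any of specimen_jar, beaker, tip_box from where it was at the start of the episode above 0.025 m).
It fails at once if the homogeniser is dropped or slammed into the cradle (over 120 N) (contact force between homogeniser and cradle above 120 N).
It also fails if it takes over 64 s, if anything falls off the work surface, if the arm or the gripper's body presses on something with over 40 N, if the wrist force passes 120 N, or if a joint passes its speed limit or range.

## Robot

A 7-joint arm with a two-finger parallel gripper is mounted at the origin on the work surface. World frame = base frame: x ahead of the robot, y to its left, z up, the work surface at z = 0. Lengths are in m, angles in rad, forces in N, time in s.
With the tool pointing down it reaches from about 0.425 to 1.025 m from the base axis. Payload 9.4 kg.
Tool frame: the origin (TCP) lies at the very end of the fingers, on their centre line; the grasp point (between the pads) lies 19 mm behind it; z points along the fingers, y is the line along which they close (so a half turn about z gives the same grasp; the last joint's range is limited). The gripper opens to 93 mm and grips with 3 to 60 N. Pads are 15 mm wide; open, the fingers measure 128 mm over their backs; the gripper's body (75 mm by 188 mm) begins 65 mm behind the grasp point.
Start: joints at [1.248, 0.599, -0.003, 1.599, 0.002, 0.943, -0.08], TCP at [0.176, -0.703, 0.219] pointing down, gripper open.
Joint ranges: [-2.57, 2.57], [-0.35, 1.97], [-1.29, 1.29], [0.11, 2.56], [-1.05, 4.19], [0.11, 1.86], [-2.63, 2.63]. Speed limits (rad/s): [2.22, 2.22, 3.01, 3.01, 3.14, 3.14, 3.14].

## Interface

Orientations are given as a unit quaternion [w, x, y, z].
In Python, from plant import bot gives the robot as it stands. The module is installed in compiled form; this text tells all that it offers.
- The arm moves only by the tool apply_moves, never from a script. Its argument "deltas" is a list of rows, each a list of 5 numbers: the finger opening in cm, from 0 to 9.3, then the shift along the tool's x, y, z in cm, then the turn about the tool's z in rad. A call has 1 to 8 rows; each row is the pose to reach, as a shift and turn from the pose commanded when the call began, along the tool's axes at that moment; what a row does not reach only later rows make up. A row lasts 1/10 s, in which the tool goes at most 50 mm and 8.59 degrees, less where a joint would pass 70% of its speed; a pose out of reach is approached as far as the arm can. A call with a gripper value outside its range is refused whole. The fingers move at their own pace and stop on an object; "grip_force" is the grip in N (left out, the last holds). Time passes only in rows, so rows that repeat a pose let the fingers close. It gives the time, the measured TCP pose, the force, the opening and the grip force at its end, in the units of the state.
- bot.read_state(): the state, without advancing time (a new reading comes with each control period).
- bot.read_camera(name): name is "side" or "top"; returns (picture, depth): 480x640x3 uint8, red, green, blue; 480x640 float32, m along the optical axis (not along the pixel's ray), 0 where there is no reading.
- bot.camera_params(name): a dict with "fx", "fy", "cx", "cy" (pixels), "R" (3x3) and "t" (3): a world point X has camera coordinates R X + t. Camera axes: x right, y down, z forward; pixel columns grow to the right and rows downward; lengths in m; the calibration is good to about 2 mm. A picture is of the moment at which its call begins. camera_params takes no time and is no camera call.
- bot.sign_off(): hands the job in; it is judged then, once.
The state is a dict: "clock": time; "q": joint angles; "qd": joint speeds; "joint_efforts": joint torques, N m; "tool_pos": TCP position; "orientation": TCP orientation; "ft_force": force on the tool from outside, world axes, zero at the start; "moment": the same for the moment, N m; "gripper_width": opening from 0.0 (shut) to 1.0 (fully open); "gripper_force": force on a finger pad.
Only numpy, scipy, OpenCV 4.12 (cv2) and the standard library are available. Lean on these libraries where they do the work, as an engineer would, in place of code of your own. Each camera call takes 0.05 s, during which the arm holds its last target. There are 200 camera calls.

## Working session

There is one attempt and no reset: what is moved stays moved. The work goes in short steps, Python scripts to look and compute and a tool call to move; the robot and the scene stay as the last step left them, time stands still between calls to the robot, and variables do not carry over. Pictures are saved under pics/ and viewed, at most 10 in all, crops included, and the job is handed in when it is done.

Besides the shell and the picture viewer there is one more tool, called as a command line: name --pt "numbers of a row" for each row, then --argument value for the rest. apply_moves: Moves the arm, as the interface text tells. Its arguments: {"type":"object","properties":{"deltas":{"type":"array"},"grip_force":{"type":"number"}},"required":["deltas"]}

```bash
mkdir -p pics; python3 - <<'E'
from plant import bot
import cv2,numpy as np
s=bot.read_state();print({k:np.round(v,3).tolist() for k,v in s.items()})
for n in("top","side"):
    im,d=bot.read_camera(n);cv2.imwrite(f"pics/{n}0.png",im[:,:,::-1]);np.save(f"{n}0.npy",d)
    p=bot.camera_params(n);print(n,p)
E
```

```text
{'clock': 0.0, 'q': [1.248, 0.6, -0.003, 1.6, 0.002, 0.943, -0.08], 'qd': [-0.001, 0.001, 0.0, -0.001, -0.001, 0.0, -0.0], 'joint_efforts': [-0.001, -76.507, 1.497, -25.236, -0.052, 0.017, 0.0], 'tool_pos': [0.176, -0.703, 0.218], 'orientation': [-0.001, 0.992, 0.123, -0.0], 'ft_force': [0.045, -0.064, -0.746], 'moment': [0.046, -0.035, -0.006], 'gripper_force': 0.0, 'gripper_width': 0.997}
top {'fx': 614.6976405425352, 'fy': 614.6976405425352, 'cx': 317.6784646482363, 'cy': 233.57215132811677, 'R': array([[-0.01987325, -0.99972075, -0.01278546],
       [-0.98170746,  0.02193393, -0.18912792],
       [ 0.18935554,  0.00879299, -0.98186922]]), 't': array([-0.07133178,  0.49700468,  1.67341986])}
side {'fx': 525.2760000430994, 'fy': 525.2760000430994, 'cx': 321.13413538799296, 'cy': 244.4639643729577, 'R': array([[-0.83503726, -0.54997899, -0.01535819],
       [-0.35417397,  0.55868749, -0.74995273],
       [ 0.42103868, -0.620799  , -0.66131311]]), 't': array([0.38748855, 0.29793562, 1.01986703])}
```

View pics/top0.png

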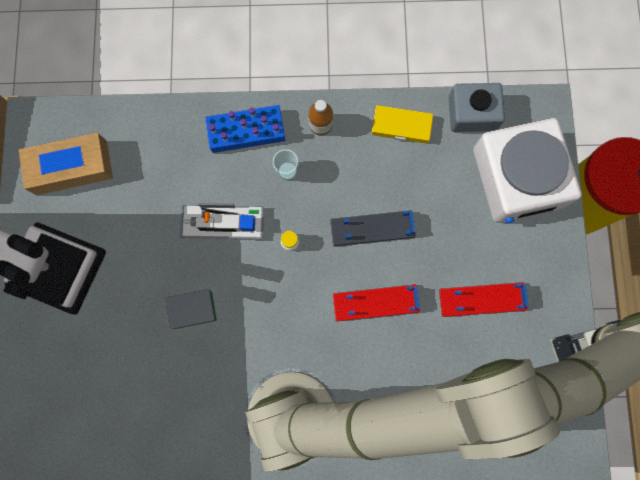

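View pics/side0.png

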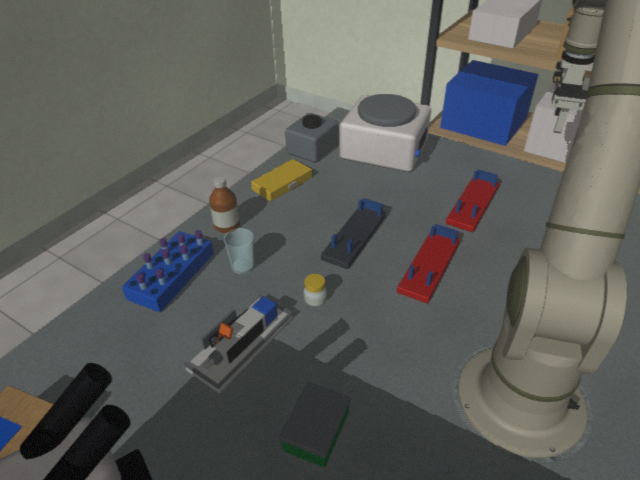

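The top view shows the homogeniser in its rest at about (222,222), nose to the left (world +y). The dark cradle is at (373,229) with its narrow fork at the left (346,230), and the jar is at (289,240) between them. The beaker is at (286,165), and the red look-alikes at (377,303) and (483,299) are to be left alone.

```bash
cat > h.py <<'E'
import numpy as np,cv2
from plant import bot
def cloud(n,d):
    p=bot.camera_params(n);v,u=np.mgrid[0:480,0:640]
    c=np.stack([(u-p["cx"])/p["fx"]*d,(v-p["cy"])/p["fy"]*d,d],-1)
    W=(c-p["t"])@p["R"]; W[d<=0]=np.nan
    return W
def rect(W,u0,u1,v0,v1,z0,z1,mask=None):
    m=np.zeros(W.shape[:2],bool);m[v0:v1,u0:u1]=1
    m&=(W[...,2]>z0)&(W[...,2]<z1)
    if mask is not None:m&=mask
    m=cv2.morphologyEx(m.astype(np.uint8),cv2.MORPH_OPEN,np.ones((2,2)))>0
    P=W[m];c,s,a=cv2.minAreaRect((P[:,:2]*1000).astype(np.float32))
    return len(P),np.round(c,1),np.round(s,1),round(a,1),np.round(np.median(P,0)*1000,1)
E
python3 - <<'E'
from h import *
d=np.load("top0.npy");W=cloud("top",d);im=cv2.imread("pics/top0.png")
print("table",np.nanmedian(W[250:270,260:320,2]))
print("cradle",rect(W,322,425,200,255,.010,.030))
print("cradle posts",rect(W,322,425,200,255,.035,.08))
print("nosepost",rect(W,322,375,200,255,.033,.08)); print("rearposts",rect(W,395,425,200,255,.033,.08))
print("rest",rect(W,170,275,195,245,.008,.030))
print("body",rect(W,170,275,195,245,.053,.066))
hsv=cv2.cvtColor(im,cv2.COLOR_BGR2HSV)
blue=cv2.inRange(hsv,(105,130,60),(125,255,255))>0;org=cv2.inRange(hsv,(3,150,100),(18,255,255))>0;yel=cv2.inRange(hsv,(22,150,100),(35,255,255))>0
print("bluerear",rect(W,170,275,195,245,.04,.08,blue))
print("lever",rect(W,170,275,195,245,.05,.12,org));print("jar",rect(W,275,305,225,255,.04,.09,yel))
b=W[148:182,270:302];P=b[(b[...,2]>.06)];print("beaker",np.median(P,0),P.max(0))
print("rearpost blue",rect(W,395,425,200,255,.02,.08,blue),rect(W,322,375,200,255,.02,.08,blue))
a=cv2.resize(im[195:250,170:280],None,fx=7,fy=7,interpolation=2)[:,:790];c=cv2.resize(im[200:255,320:430],None,fx=5,fy=5)
a=a[:300];cv2.imwrite("pics/z.png",np.vstack([cv2.resize(im[195:250,170:280],(560,280)),cv2.resize(im[200:255,320:430],(560,280))]))
E
```

```text
table -0.00036454632405024957
cradle (2034, array([ 511.5, -240.4]), array([ 78. , 235.3]), 5.9, array([nan, nan, nan]))
cradle posts (148, array([ 515.4, -261.2]), array([ 68.6, 202.4]), 7.5, array([ 523.8, -344. ,   42.5]))
nosepost (41, array([ 509.9, -167.8]), array([55.5, 13.9]), 5.6, array([ 494.9, -167.3,   38.5]))
rearposts (112, array([ 526.5, -344.5]), array([69.6, 33.1]), 5.2, array([ 524.3, -346.4,   42.7]))
rest (1471, array([530. , 193.6]), array([234.8,  93.9]), 82.3, array([nan, nan, nan]))
body (647, array([539.9, 176.5]), array([159.1,  56.5]), 86.6, array([nan, nan, nan]))
bluerear (207, array([530.1, 115.8]), array([36.1, 37. ]), 87.9, array([528. , 114.9,  58.2]))
lever (45, array([541.6, 224.5]), array([14.4, 23.1]), 82.5, array([542. , 222.3,  82.3]))
jar (206, array([479.7,  -3.3]), array([41.8, 41.2]), 68.4, array([nan, nan, nan]))
beaker [0.70791607 0.00520174 0.0862608 ] [0.73047328 0.03865777 0.10149459]
rearpost blue (133, array([ 526.2, -343.4]), array([70.6, 35.2]), 4.4, array([ 521.4, -345.8,   40.2])) (48, array([ 509.6, -167.8]), array([56.2, 13.9]), 5.6, array([ 526.2, -167.2,   36.9]))
```

View pics/z.png

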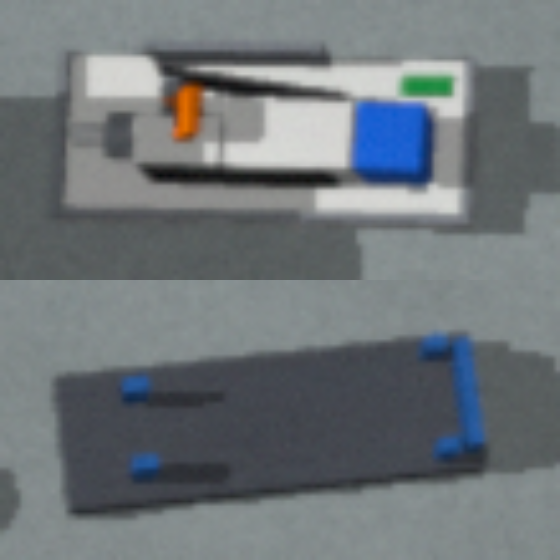

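The crop shows the homogeniser nose left and lever leaning back, with the fence on its upper (+x world) side. The cradle's narrow fork posts are at (135,388) and (145,466), and the wide fork and stop wall at right (465,390). I'll re-measure the cradle without the morphological shift and work out the first move.

```bash
sed -i '/morphologyEx/d' h.py; cat >> h.py <<'E'
from scipy.spatial.transform import Rotation as Rr
def delta(x,y,z,ydeg):
    "tool shift (cm) and turn to TCP (m) with tool y at ydeg (mod 180) in the world"
    s=bot.read_state();w,a,b,c=s["orientation"];R=Rr.from_quat([a,b,c,w]).as_matrix()
    sh=R.T@(np.array([x,y,z])-s["tool_pos"])*100
    cur=np.degrees(np.arctan2(R[1,1],R[0,1]));t=-((ydeg-cur+90)%180-90)
    print("TCP",np.round(s["tool_pos"],4),"ydeg",round(cur,2),"shift",np.round(sh,2),"turn",round(np.radians(t),3),"F",np.round(s["ft_force"],1),"gf",s["gripper_force"],"w",s["gripper_width"],"t",s["clock"])
E
python3 - <<'E'
from h import *
d=np.load("top0.npy");W=cloud("top",d);im=cv2.imread("pics/top0.png")
print("cradle",rect(W,322,425,200,255,.014,.026))
hsv=cv2.cvtColor(im,cv2.COLOR_BGR2HSV);blue=cv2.inRange(hsv,(105,130,60),(125,255,255))>0
for b in [(335,360,205,230),(335,360,230,250),(395,425,195,255)]:
    print(rect(W,*b,.035,.06,blue))
print("rest",rect(W,170,275,195,245,.012,.028)); print("body",rect(W,170,275,195,245,.055,.065)); print("blue",rect(W,240,262,205,240,.05,.07,blue))
delta(.65,-.35,.25,-2.9);delta(.531,.135,.12,-2.9)
E
```

```text
cradle (1708, array([ 521. , -237.1]), array([ 94.2, 236.4]), 4.1, array([ 513.6, -232.3,   19.7]))
(22, array([ 531., -162.]), array([ 9.9, 11.9]), 0.7, array([ 529. , -162.1,   50.6]))
(20, array([ 486.9, -166. ]), array([ 8.8, 11.6]), 4.0, array([ 486. , -166.3,   51. ]))
(106, array([ 523.2, -338.2]), array([63.9, 25.6]), 5.6, array([ 524. , -344.2,   45. ]))
rest (1289, array([556.6, 185.3]), array([255.4, 129.4]), 87.7, array([529.6, 194.6,  18.1]))
body (623, array([549.4, 178.3]), array([163.7,  75.3]), 86.7, array([533.6, 175.5,  59.6]))
blue (191, array([531.5, 116.6]), array([37.7, 39.7]), 88.1, array([532.3, 117.1,  59.7]))
TCP [ 0.1763 -0.7028  0.2179] ydeg -75.91 shift [ 54.53 -22.69  -3.19] turn -1.274 F [-0.1  0.4  0.2] gf 0.0 w 0.999478670959392 t 0.1
TCP [ 0.1763 -0.7028  0.2179] ydeg -75.91 shift [ 54.8  -72.61   9.88] turn -1.274 F [-0.1  0.4  0.2] gf 0.0 w 0.999478670959392 t 0.1
```

apply_moves --pt "6.2 5 -2 -0.5 -0.1" --pt "6.2 10 -4 -1 -0.2" --pt "6.2 15 -6 -1.5 -0.3" --pt "6.2 20 -8 -2 -0.4" --pt "6.2 25 -10 -2.5 -0.5" --pt "6.2 30 -12 -3 -0.6" --pt "6.2 35 -14 -3 -0.7" --pt "6.2 39.5 -16 -3 -0.8" --grip_force 20

```text
clock: 0.9
tool_pos: [0.5001, -0.4672, 0.2484]
orientation: [0.0, 0.865, 0.501, -0.0]
ft_force: [1.3, -0.9, -0.1]
gripper_width: 0.669
gripper_force: 0.0
```

```bash
python3 -c "
from h import *
delta(.65,-.2,.25,-2.7);delta(.532,.136,.12,-2.7)"
```

```text
TCP [ 0.5001 -0.4672  0.2484] ydeg -29.85 shift [30.64 -0.3  -0.17] turn -0.474 F [ 1.3 -0.9 -0.1] gf 0.0 w 0.668609492596219 t 0.9
TCP [ 0.5001 -0.4672  0.2484] ydeg -29.85 shift [ 53.91 -27.26  12.83] turn -0.474 F [ 1.3 -0.9 -0.1] gf 0.0 w 0.668609492596219 t 0.9
```

apply_moves --pt "6.2 4.4 -2.2 0 -0.08" --pt "6.2 8.8 -4.4 0 -0.16" --pt "6.2 13.2 -6.6 0 -0.24" --pt "6.2 17.6 -8.8 0 -0.32" --pt "6.2 22 -11 0 -0.4" --pt "6.2 26.4 -13.2 0 -0.474" --pt "6.2 30.8 -15.4 0 -0.474" --pt "6.2 35.2 -17.6 0 -0.474"

```text
clock: 1.7
tool_pos: [0.5224, -0.074, 0.2482]
orientation: [-0.0, 0.725, 0.689, -0.0]
ft_force: [1.2, -0.0, -0.0]
gripper_width: 0.666
gripper_force: 0.0
```

```bash
python3 -c "
from h import *
delta(.532,.136,.13,-2.7)"
```

```text
TCP [ 0.5224 -0.074   0.2482] ydeg -2.94 shift [21.02 -0.12 11.82] turn -0.004 F [ 1.2 -0.  -0. ] gf 0.0 w 0.6663350909416991 t 1.7
```

apply_moves --pt "6.2 4.5 0 0 0" --pt "6.2 9 0 0 0" --pt "6.2 13.5 0 1 0" --pt "6.2 18 -0.1 4 0" --pt "6.2 21 -0.1 8 0" --pt "6.2 21 -0.1 11.8 0" --pt "6.2 21 -0.1 11.8 0" --pt "6.2 21 -0.1 11.8 0"

```text
clock: 2.5
tool_pos: [0.5321, 0.1336, 0.1303]
orientation: [-0.0, 0.725, 0.689, -0.001]
ft_force: [0.7, -0.2, 0.0]
gripper_width: 0.668
gripper_force: 0.0
```

```bash
python3 - <<'E'
from h import *
delta(.532,.136,.028,-2.7)
t,d=bot.read_camera("top");W=cloud("top",d);s,_=bot.read_camera("side")
cv2.imwrite("pics/c1.png",np.vstack([cv2.resize(t[190:255,170:290],(600,325)),cv2.resize(s[260:400,170:420],(491,275))[:,:600] if 0 else cv2.copyMakeBorder(cv2.resize(s[260:400,170:420],(491,275)),0,0,0,109,0)])[:,:,::-1])
E
```

```text
TCP [0.5321 0.1336 0.1303] ydeg -2.92 shift [ 0.25 -0.   10.23] turn -0.004 F [ 0.7 -0.2  0. ] gf 0.0 w 0.6683388712687814 t 2.5
```

View pics/c1.png

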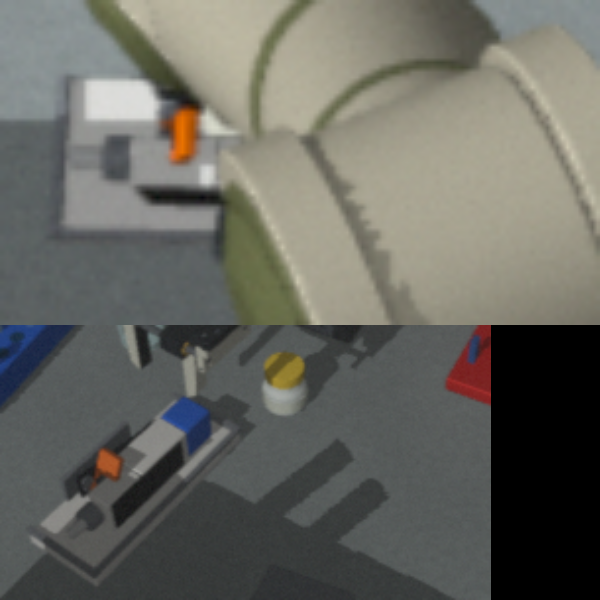

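The fingers hang open over the rear end, visible in the lower (side) crop at about (135,345) and (190,370), clear of everything. The top camera is covered by the arm here. I'll descend and grip.

apply_moves --pt "6.2 0.2 0 3 0" --pt "6.2 0.2 0 6 0" --pt "6.2 0.2 0 8 0" --pt "6.2 0.2 0 9.5 0" --pt "6.2 0.2 0 10.2 0" --pt "6.2 0.2 0 10.2 0" --pt "6.2 0.2 0 10.2 0"

```text
clock: 3.3
tool_pos: [0.5335, 0.1359, 0.0296]
orientation: [0.0, 0.725, 0.689, 0.001]
ft_force: [0.1, 0.1, 0.1]
gripper_width: 0.668
gripper_force: 0.0
```

apply_moves --pt "4.5 0 0 0 0" --pt "3.5 0 0 0 0" --pt "3.0 0 0 0 0" --pt "3.0 0 0 0 0" --pt "3.0 0 0 0 0" --pt "3.0 0 0 0 0" --grip_force 40

```text
clock: 3.9
tool_pos: [0.533, 0.1359, 0.0289]
orientation: [0.0, 0.725, 0.689, 0.0]
ft_force: [0.9, -1.9, 6.8]
gripper_width: 0.428
gripper_force: 40.0
```

apply_moves --pt "3.0 0 0 -0.7 0" --pt "3.0 0 0 -2 0" --pt "3.0 0 0 -4 0" --pt "3.0 0 0 -6.5 0" --pt "3.0 0 0 -9 0" --pt "3.0 0 0 -11 0" --pt "3.0 0 0 -12 0" --pt "3.0 0 0 -12 0"

```text
clock: 4.7
tool_pos: [0.5329, 0.136, 0.1497]
orientation: [0.0, 0.725, 0.689, 0.001]
ft_force: [-0.5, -0.8, -6.7]
gripper_width: 0.427
gripper_force: 40.0
```

```bash
python3 - <<'E'
from h import *
# target TCP above cradle: rear grip at x=-62 of cradle
c=np.array([.515,-.238]);a=np.radians(95.4);u=np.array([np.cos(a),np.sin(a)])
p=c-.062*u;print(p);delta(p[0],p[1],.15,5.4)
s,d=bot.read_camera("side");cv2.imwrite("pics/c2.png",cv2.resize(s[150:400,120:440],(640,500))[:,:,::-1])
E
```

```text
[ 0.52083472 -0.29972484]
TCP [0.5329 0.136  0.1497] ydeg -2.93 shift [-43.58   1.02  -0.06] turn -0.145 F [-0.5 -0.8 -6.7] gf 39.99977499246597 w 0.4272207321916007 t 4.7
```

View pics/c2.png

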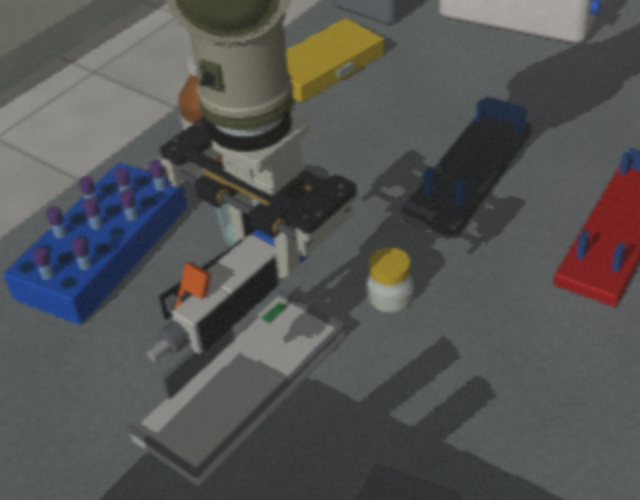

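The side view shows the homogeniser held level above the rest, nose at (155,345), lever leaning back, and the jar at (390,280) clear. I'll carry it across to the cradle.

apply_moves --pt "3.0 -1.5 0 0 0" --pt "3.0 -4 0.1 0 -0.02" --pt "3.0 -7 0.2 0 -0.04" --pt "3.0 -10 0.3 0 -0.06" --pt "3.0 -13.5 0.4 0 -0.08" --pt "3.0 -17 0.5 0 -0.1" --pt "3.0 -20.5 0.6 0 -0.12" --pt "3.0 -24 0.7 0 -0.145"

```text
clock: 5.55
tool_pos: [0.526, -0.1063, 0.147]
orientation: [-0.001, 0.673, 0.74, -0.001]
ft_force: [1.7, -0.5, -6.4]
gripper_width: 0.429
gripper_force: 40.0
```

apply_moves --pt "3.0 -3.5 -0.4 0 0" --pt "3.0 -7 -0.8 0 0" --pt "3.0 -10 -1.2 0 0" --pt "3.0 -13 -1.6 0 0" --pt "3.0 -16 -1.9 0 0" --pt "3.0 -18.5 -2.2 0 0" --pt "3.0 -19.5 -2.4 0 0" --pt "3.0 -19.5 -2.4 0 0"

```text
clock: 6.35
tool_pos: [0.5201, -0.3022, 0.1469]
orientation: [-0.001, 0.674, 0.739, -0.001]
ft_force: [-0.6, 0.2, -6.6]
gripper_width: 0.424
gripper_force: 40.0
```

```bash
python3 - <<'E'
from h import *
delta(.5208,-.2997,.033,5.4)
s,d=bot.read_camera("side");cv2.imwrite("pics/c3.png",cv2.resize(s[120:300,250:490],(720,540))[:,:,::-1])
W=cloud("side",d);np.save("s3.npy",d)
t,d2=bot.read_camera("top");cv2.imwrite("pics/t3.png",t[:,:,::-1])
E
```

```text
TCP [ 0.5201 -0.3022  0.1469] ydeg 5.21 shift [ 0.23  0.11 11.39] turn -0.003 F [-0.6  0.2 -6.6] gf 39.99969005584717 w 0.42404233990130885 t 6.35
```

View pics/c3.png

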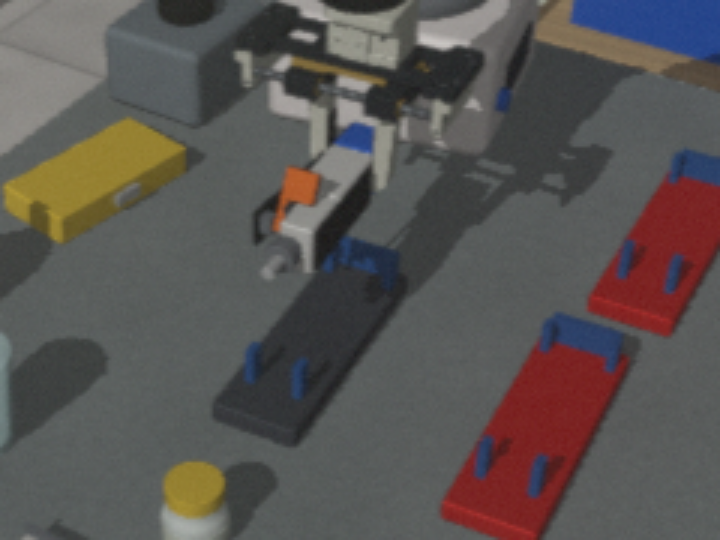

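```bash
cat > obj.py <<'E'
from h import *
def inframe(W,o,deg):
    a=np.radians(deg);u=np.array([np.cos(a),np.sin(a),0]);v=np.array([-u[1],u[0],0])
    D=W-o;return np.stack([D@u,D@v,D[...,2]],-1)*1000
E
python3 - <<'E'
from obj import *
W=cloud("side",np.load("s3.npy"));a=np.radians(95.2);u=np.array([np.cos(a),np.sin(a)])
o=np.array([.5201+.062*u[0],-.3022+.062*u[1],.134]);L=inframe(W,o,95.2);x,y,z=L[...,0],L[...,1],L[...,2]
g=lambda c:np.round(np.percentile(L[c],[2,50,98],axis=0),1).tolist()
print("probe",g((x>84)&(x<115)&(abs(y)<15)&(z>5)&(z<40)),"max",x[(x>60)&(x<120)&(abs(y)<12)&(z>5)&(z<45)].max())
for k in range(-50,61,20):
    c=(abs(x-k)<8)&(y<14)&(y>-5)&(z>38)&(z<52);print(k,c.sum(),np.round(np.median(L[c],0),1) if c.any() else "")
for k in (-30,0,30,50):
    c=(abs(x-k)<10)&(z>10)&(z<36)&(y>10)&(y<35);print("pad",k,c.sum(),np.round(np.median(L[c],0),1) if c.any() else "")
E
```

```text
probe [[85.3, -5.1, 18.6], [95.8, 1.7, 24.5], [99.4, 6.7, 29.0]] max 99.71802022384217
-50 27 [-49.6   4.3  43.9]
-30 23 [-30.2   4.9  43.8]
-10 32 [-10.1   4.3  43.7]
10 20 [ 7.2  5.9 43.6]
30 28 [32.4  4.8 44. ]
50 34 [50.6  4.5 43.8]
pad -30 29 [-32.4  22.5  23. ]
pad 0 34 [-1.  23.  24.2]
pad 30 29 [31.2 22.8 23.3]
pad 50 49 [53.9 21.6 21.7]
```

The homogeniser's pose in the gripper matches my assumption to within 1 mm: probe tip at x 99.7, pad face at y 23, top level at z 44. I'll lower it.

apply_moves --pt "3.0 0.2 0.1 2 0" --pt "3.0 0.2 0.1 4.5 0" --pt "3.0 0.2 0.1 7 0" --pt "3.0 0.2 0.1 8 0" --pt "3.0 0.2 0.1 8 0" --pt "3.0 0.2 0.1 8 0"

```text
clock: 7.05
tool_pos: [0.5233, -0.2976, 0.069]
orientation: [0.0, 0.673, 0.74, 0.0]
ft_force: [-0.3, 0.6, -6.1]
gripper_width: 0.426
gripper_force: 40.0
```

```bash
python3 - <<'E'
from obj import *
delta(.5208,-.2997,.033,5.4)
s,d=bot.read_camera("side");hs=cv2.cvtColor(s,cv2.COLOR_RGB2HSV);b=cv2.inRange(hs,(105,120,40),(125,255,255))>0
W=cloud("side",d);L=inframe(W,np.array([.515,-.238,0]),95.4);x,y,z=L[...,0],L[...,1],L[...,2]
for n,c in (("nose",(abs(x-74)<20)&(abs(y)<40)&(z>25)&(z<60)&b),):
  for sg in(-1,1):
    P=L[c&(sg*y>10)];print(n,sg,len(P),np.round(np.percentile(P,[5,50,95],axis=0),1).tolist())
p=(z>15)&(z<24)&(abs(x)<125)&(abs(y)<50);print("plate",p.sum(),np.round(np.percentile(L[p],[1,50,99],axis=0),1).tolist())
pr=(x>84)&(x<115)&(abs(y)<15)&(z>70);print("probe",pr.sum(),np.round(np.percentile(L[pr],[2,50,98],axis=0),1).tolist() if pr.any() else "")
E
```

```text
TCP [ 0.5233 -0.2976  0.069 ] ydeg 5.45 shift [-0.18 -0.27  3.6 ] turn 0.001 F [-0.3  0.6 -6.1] gf 39.999841153621674 w 0.42630915449756507 t 7.05
nose -1 27 [[75.2, -27.6, 26.1], [78.4, -24.1, 40.3], [81.2, -20.1, 53.3]]
nose 1 36 [[69.4, 16.5, 28.9], [77.7, 20.9, 45.8], [82.0, 24.4, 55.2]]
plate 1136 [[-107.4, -38.3, 15.5], [42.8, 12.8, 19.6], [117.4, 38.4, 23.6]]
probe 40 [[84.5, -9.2, 73.0], [95.5, -0.4, 81.7], [103.4, 4.8, 85.4]]
```

apply_moves --pt "3.0 -0.15 -0.2 0.5 0" --pt "3.0 -0.15 -0.2 1.2 0" --pt "3.0 -0.15 -0.2 2 0" --pt "3.0 -0.15 -0.2 2.7 0" --pt "3.0 -0.15 -0.2 3.1 0" --pt "3.0 -0.15 -0.2 3.3 0" --pt "3.0 -0.15 -0.2 3.4 0" --pt "3.0 -0.15 -0.2 3.4 0"

```text
clock: 7.9
tool_pos: [0.5208, -0.2999, 0.0343]
orientation: [-0.0, 0.673, 0.74, -0.0]
ft_force: [0.1, -0.2, -6.2]
gripper_width: 0.427
gripper_force: 40.0
```

```bash
python3 -c "
from h import *
delta(.5208,-.2997,.033,5.4)"
```

```text
TCP [ 0.5208 -0.2999  0.0343] ydeg 5.39 shift [ 0.02 -0.    0.13] turn -0.0 F [ 0.1 -0.2 -6.2] gf 39.99978929758072 w 0.42719804895638425 t 7.9
```

apply_moves --pt "3.0 0 0 0.05 0" --pt "3.0 0 0 0.1 0" --pt "3.0 0 0 0.15 0" --pt "3.0 0 0 0.15 0"

```text
clock: 8.3
tool_pos: [0.5208, -0.3001, 0.0329]
orientation: [0.0, 0.673, 0.74, -0.0]
ft_force: [0.5, -1.3, -4.6]
gripper_width: 0.428
gripper_force: 40.0
```

Contact is beginning (the vertical force is shrinking). I'll lower another 0.5 mm, release gently, and rise.

apply_moves --pt "3.0 0 0 0.05 0" --pt "3.0 0 0 0.05 0" --pt "4.2 0 0 0.05 0" --pt "4.6 0 0 0.05 0" --pt "5.2 0 0 0.05 0" --pt "6.2 0 0 0.05 0" --pt "6.2 0 0 0.05 0" --grip_force 10

```text
clock: 9.0
tool_pos: [0.5208, -0.3, 0.0323]
orientation: [0.0, 0.673, 0.74, 0.0]
ft_force: [-0.0, 0.1, -0.5]
gripper_width: 0.654
gripper_force: 0.0
```

apply_moves --pt "6.2 0 0 -1 0" --pt "6.2 0 0 -3 0" --pt "6.2 0 0 -6 0" --pt "6.2 0 0 -10 0" --pt "6.2 0 0 -13 0" --pt "6.2 0 0 -14 0" --pt "6.2 0 0 -14 0"

```text
clock: 9.7
tool_pos: [0.5213, -0.3004, 0.1741]
orientation: [0.001, 0.673, 0.739, 0.0]
ft_force: [-0.5, -0.1, 0.2]
gripper_width: 0.67
gripper_force: 0.0
```

```bash
cat >> obj.py <<'E'
def look(name="side",png=None):
    s,d=bot.read_camera(name)
    if png: cv2.imwrite(png,cv2.resize(s[120:300,250:490],(720,540))[:,:,::-1])
    L=inframe(cloud(name,d),np.array([.515,-.238,0]),95.4);x,y,z=L[...,0],L[...,1],L[...,2]
    hs=cv2.cvtColor(s,cv2.COLOR_RGB2HSV);o=cv2.inRange(hs,(3,140,70),(18,255,255))>0
    def g(n,c,p=(3,50,97)):
        print(n,c.sum(),np.round(np.percentile(L[c],p,axis=0),1).tolist() if c.any() else "")
    g("probe",(x>84)&(x<125)&(abs(y)<15)&(z>28)&(z<60))
    g("top rear",(abs(x+30)<25)&(y<14)&(y>-12)&(z>57)&(z<72));g("top front",(abs(x-48)<9)&(y<18)&(y>-5)&(z>57)&(z<72))
    g("pad-20",(abs(x+20)<12)&(z>32)&(z<56)&(y>10)&(y<35));g("pad45",(abs(x-42)<12)&(z>32)&(z<56)&(y>10)&(y<35))
    g("lever",o&(abs(x-35)<45)&(abs(y)<40)&(z>55)&(z<110))
E
python3 - <<'E'
from obj import *
look("side","pics/c4.png");delta(.5208,-.2997,.033,5.4)
E
```

```text
probe 31 [[84.6, -3.4, 39.3], [95.0, 1.4, 46.0], [100.9, 6.2, 49.8]]
top rear 116 [[-54.0, -11.2, 60.8], [-29.4, 1.3, 63.7], [-8.5, 13.0, 66.7]]
top front 48 [[40.1, -3.5, 60.8], [48.0, 7.0, 63.7], [56.3, 17.8, 66.6]]
pad-20 25 [[-31.2, 21.7, 33.9], [-23.5, 23.0, 43.8], [-8.7, 24.4, 55.2]]
pad45 32 [[31.5, 19.2, 32.8], [42.5, 23.0, 45.0], [53.7, 23.6, 55.3]]
lever 115 [[20.8, -19.2, 59.3], [30.4, -6.7, 80.2], [38.9, 6.9, 91.6]]
TCP [ 0.5206 -0.3003  0.1726] ydeg 5.36 shift [ 0.06  0.02 13.96] turn -0.001 F [-0.   0.2 -0.8] gf 0.0 w 0.6695296703356434 t 9.75
```

View pics/c4.png

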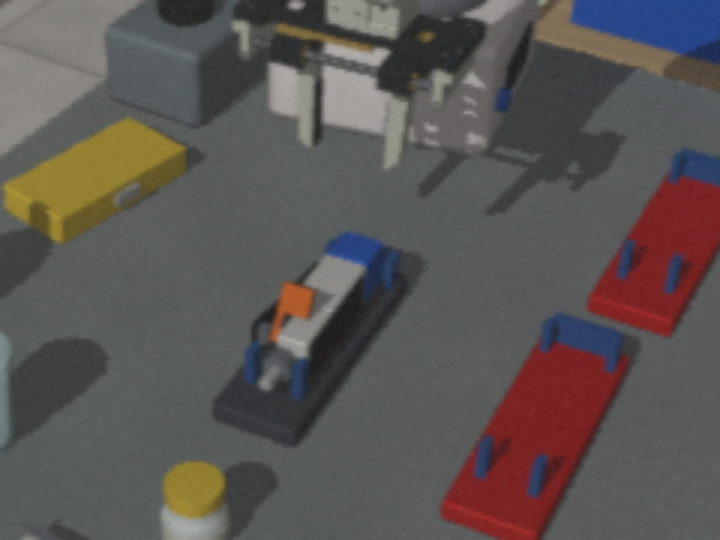

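Seated almost exactly: homogeniser frame equals the cradle frame to about 1 mm, lever leaning back with its tip at (297,300), and the gripper free. Next comes the lever flip with closed fingers from behind.

```bash
cat >> obj.py <<'E'
def cdelta(x,y,z):
    "TCP target in cradle mm"
    a=np.radians(95.4);u=np.array([np.cos(a),np.sin(a)]);v=np.array([-u[1],u[0]])
    p=np.array([.515,-.238])+(x*u+y*v)/1000;delta(p[0],p[1],z/1000,5.4)
    q=bot.read_state()["tool_pos"];print("in cradle",np.round(inframe(q,np.array([.515,-.238,0]),95.4),1))
E
python3 -c "
from obj import *
cdelta(3,-6,100);cdelta(3,-6,81)"
```

```text
TCP [ 0.5206 -0.3003  0.1726] ydeg 5.36 shift [6.56 0.62 7.26] turn -0.001 F [-0.   0.2 -0.8] gf 0.0 w 0.6695296703356434 t 9.75
in cradle [-62.5   0.3 172.6]
TCP [ 0.5206 -0.3003  0.1726] ydeg 5.36 shift [6.56 0.62 9.16] turn -0.001 F [-0.   0.2 -0.8] gf 0.0 w 0.6695296703356434 t 9.75
in cradle [-62.5   0.3 172.6]
```

apply_moves --pt "0 3 0.6 0 0" --pt "0 6.5 0.6 0 0" --pt "0 6.5 0.6 2.5 0" --pt "0 6.5 0.6 5 0" --pt "0 6.5 0.6 6.2 0" --pt "0 6.5 0.6 6.2 0" --pt "0 6.5 0.6 6.2 0"

```text
clock: 10.45
tool_pos: [0.5205, -0.2346, 0.11]
orientation: [-0.001, 0.673, 0.74, -0.0]
ft_force: [0.2, 0.0, -0.4]
gripper_width: 0.114
gripper_force: 0.0
```

```bash
python3 -c "
from obj import *
cdelta(3,-6,81);look('side','pics/c5.png')"
```

```text
TCP [ 0.5205 -0.2346  0.11  ] ydeg 5.39 shift [0.02 0.02 2.9 ] turn -0.0 F [ 0.2  0.  -0.4] gf 0.0 w 0.11436539076770914 t 10.45
in cradle [  2.8  -5.8 110. ]
probe 30 [[85.4, -3.3, 38.1], [95.1, 2.2, 45.6], [99.1, 5.8, 50.5]]
top rear 111 [[-53.1, -10.5, 60.9], [-30.6, 1.5, 63.9], [-7.9, 12.1, 66.9]]
top front 41 [[39.7, -4.6, 60.5], [49.4, 8.1, 63.8], [55.1, 17.5, 66.4]]
pad-20 28 [[-31.0, 21.0, 32.6], [-22.3, 23.1, 44.4], [-9.8, 24.4, 54.8]]
pad45 33 [[31.7, 19.3, 33.7], [44.0, 22.8, 46.1], [53.8, 24.1, 55.8]]
lever 117 [[21.6, -20.2, 58.0], [30.7, -7.3, 79.7], [40.9, 6.6, 91.9]]
```

View pics/c5.png

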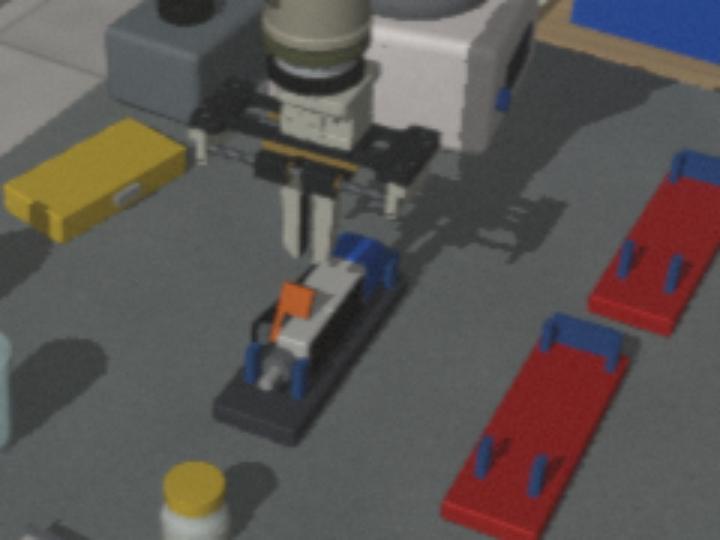

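The almost closed fingers at (305,245) are behind the lever tab at (295,300) with clearance. Now down and push forward.

apply_moves --pt "0 0 0 1.5 0" --pt "0 0 0 2.9 0" --pt "0 0 0 2.9 0" --pt "0 0.5 0 2.9 0" --pt "0 1.0 0 2.9 0" --pt "0 1.5 0 2.9 0" --pt "0 2.0 0 2.9 0" --pt "0 2.4 0 2.9 0"

```text
clock: 11.3
tool_pos: [0.5187, -0.2104, 0.0818]
orientation: [0.0, 0.673, 0.74, 0.0]
ft_force: [0.7, -1.8, 1.3]
gripper_width: 0.0
gripper_force: 1.2
```

apply_moves --pt "0 0.2 0 0 0" --pt "0 0.4 0 0 0" --pt "0 0.5 0 0 0" --pt "0 0.5 0 0 0"

```text
clock: 11.7
tool_pos: [0.5181, -0.2064, 0.0815]
orientation: [0.0, 0.673, 0.739, -0.0]
ft_force: [-0.5, -4.6, 3.4]
gripper_width: 0.004
gripper_force: 3.0
```

```bash
python3 -c "
from obj import *
cdelta(32,-6,81);look('side')"
```

```text
TCP [ 0.5181 -0.2064  0.0815] ydeg 5.36 shift [ 0.08 -0.    0.05] turn -0.001 F [-0.5 -4.6  3.4] gf 3.008326987037435 w 0.004171735578655069 t 11.7
in cradle [31.2 -6.  81.5]
probe 39 [[84.3, -4.2, 37.1], [95.7, 2.5, 45.0], [101.7, 6.7, 51.7]]
top rear 110 [[-53.6, -10.7, 60.5], [-29.8, 2.2, 64.0], [-7.6, 13.1, 67.1]]
top front 50 [[39.5, -3.1, 60.5], [46.5, 5.8, 64.0], [56.3, 17.0, 69.7]]
pad-20 24 [[-30.5, 21.8, 33.0], [-20.0, 22.6, 43.8], [-10.5, 24.2, 54.6]]
pad45 31 [[32.2, 22.0, 34.1], [42.8, 22.8, 43.3], [53.8, 24.7, 53.4]]
lever 61 [[43.4, -18.2, 69.9], [49.6, -6.1, 85.5], [54.1, 7.7, 93.0]]
```

apply_moves --pt "0 0.15 0 0 0" --pt "0 0.3 0 0 0" --pt "0 0.3 0 0 0"

```text
clock: 12.05
tool_pos: [0.5179, -0.204, 0.0816]
orientation: [0.001, 0.673, 0.739, -0.0]
ft_force: [1.3, -7.3, 4.8]
gripper_width: 0.004
gripper_force: 4.0
```

apply_moves --pt "0 -1 0 0 0" --pt "0 -1.5 0 -1.5 0" --pt "0 -2 0 -5 0" --pt "0 -3.5 -0.5 -8 0" --pt "6.8 -3.5 -0.5 -8 0" --pt "6.8 -3.5 -0.5 -8 0" --pt "6.8 -3.5 -0.5 -8 0"

```text
clock: 12.75
tool_pos: [0.5152, -0.2375, 0.1602]
orientation: [-0.001, 0.673, 0.74, -0.0]
ft_force: [-1.0, 0.2, -0.6]
gripper_width: 0.217
gripper_force: 0.0
```

```bash
python3 -c "
from obj import *
look('side','pics/c6.png');cdelta(0,-2,42)"
```

```text
probe 50 [[84.2, -4.5, 36.0], [93.5, 3.3, 46.1], [105.5, 12.3, 51.1]]
top rear 115 [[-52.1, -11.5, 60.9], [-29.4, 1.3, 63.8], [-7.4, 13.1, 67.7]]
top front 43 [[39.7, -3.7, 60.7], [47.2, 6.0, 63.6], [55.8, 16.2, 71.4]]
pad-20 25 [[-31.5, 20.5, 34.7], [-19.7, 21.7, 45.8], [-8.7, 23.1, 55.0]]
pad45 27 [[31.1, 21.8, 34.7], [42.3, 23.0, 43.9], [53.5, 24.1, 55.5]]
lever 59 [[46.0, -17.6, 71.0], [51.6, -6.4, 85.3], [56.1, 7.3, 92.0]]
TCP [ 0.5153 -0.2374  0.1601] ydeg 5.43 shift [-0.08  0.19 11.81] turn 0.001 F [-0.1  0.7 -0.5] gf 0.0 w 0.25700797821460664 t 12.8
in cradle [  0.6  -0.3 160.1]
```

View pics/c6.png

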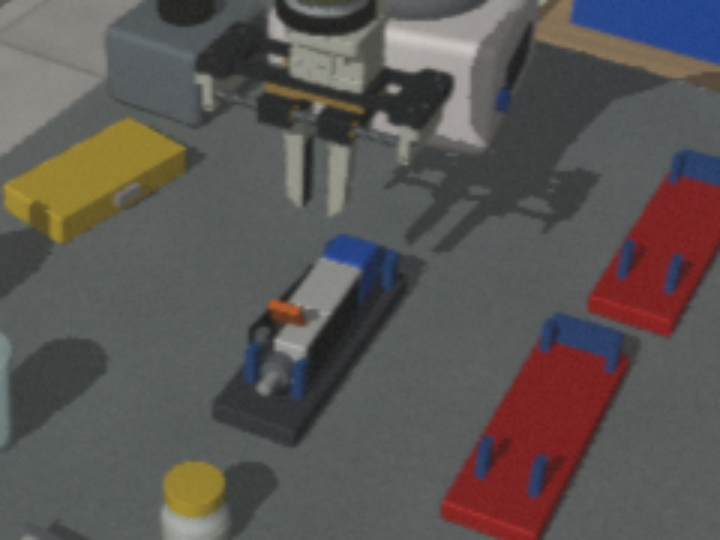

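The lever now leans forward at (285,312), the homogeniser is still seated, and it slid about 2 mm. I'll open and descend across the paddle and pad.

apply_moves --pt "7.4 0.2 0.2 0 0" --pt "7.4 0.2 0.2 0 0" --pt "7.4 0.2 0.2 2 0" --pt "7.4 0.2 0.2 4 0" --pt "7.4 0.2 0.2 6 0" --pt "7.4 0.2 0.2 7.5 0" --pt "7.4 0.2 0.2 7.5 0"

```text
clock: 13.5
tool_pos: [0.5167, -0.2351, 0.0843]
orientation: [-0.002, 0.673, 0.74, -0.001]
ft_force: [0.4, 0.8, 0.3]
gripper_width: 0.79
gripper_force: 0.0
```

```bash
python3 -c "
from obj import *
cdelta(2,-2,27)"
```

```text
TCP [ 0.5167 -0.2351  0.0843] ydeg 5.44 shift [-0.08  0.02  5.73] turn 0.001 F [0.4 0.8 0.3] gf 0.0 w 0.7897548989638077 t 13.5
in cradle [ 2.7 -2.  84.3]
```

apply_moves --pt "7.4 0 0 1.5 0" --pt "7.4 0 0 3 0" --pt "7.4 0 0 4.5 0" --pt "7.4 0 0 5.4 0" --pt "7.4 0 0 5.7 0" --pt "7.4 0 0 5.7 0"

```text
clock: 14.1
tool_pos: [0.5179, -0.2359, 0.0294]
orientation: [-0.0, 0.673, 0.74, -0.0]
ft_force: [0.3, 0.3, -0.6]
gripper_width: 0.796
gripper_force: 0.0
```

apply_moves --pt "6.5 0 0 0 0" --pt "5.8 0 0 0 0" --pt "5.4 0 0 0 0" --pt "5.0 0 0 0 0" --pt "4.5 0 0 0 0" --pt "4.2 0 0 0 0" --pt "4.2 0 0 0 0" --pt "4.2 0 0 0 0" --grip_force 22

```text
clock: 14.9
tool_pos: [0.5167, -0.236, 0.0298]
orientation: [-0.0, 0.673, 0.74, -0.001]
ft_force: [-3.6, 1.8, 6.7]
gripper_width: 0.526
gripper_force: 22.0
```

apply_moves --pt "4.2 0 0 0 0" --pt "4.2 0 0 0 0" --pt "4.2 0 0 0 0" --pt "4.2 0 0 0 0" --pt "4.2 0 0 0 0" --pt "4.2 0 0 0 0"

```text
clock: 15.5
tool_pos: [0.5167, -0.236, 0.0298]
orientation: [-0.0, 0.673, 0.74, -0.001]
ft_force: [-3.7, 1.6, 7.2]
gripper_width: 0.526
gripper_force: 22.0
```

```bash
python3 -c "
from obj import *
cdelta(2,-2,27);look('side')"
```

```text
TCP [ 0.5167 -0.236   0.0298] ydeg 5.4 shift [0.02 0.01 0.28] turn -0.0 F [-3.7  1.6  7.2] gf 21.96647733449936 w 0.5259760267216061 t 15.5
in cradle [ 1.8 -1.9 29.8]
probe 45 [[84.4, -5.7, 39.1], [96.9, 2.7, 47.0], [105.8, 7.5, 54.5]]
top rear 56 [[-36.5, -11.1, 61.0], [-17.3, -2.0, 63.8], [-6.4, 10.6, 66.5]]
top front 42 [[40.4, -4.1, 61.2], [48.2, 6.2, 64.2], [56.4, 17.2, 69.0]]
pad-20 0 
pad45 26 [[31.3, 21.8, 33.6], [41.7, 22.9, 43.1], [52.8, 23.8, 53.7]]
lever 60 [[46.8, -18.0, 71.9], [51.1, -5.3, 86.7], [56.0, 7.8, 92.7]]
```

Opening is 48.9 mm, so the paddle is flush. Holding longer, then releasing and rising.

apply_moves --pt "4.2 0 0 0 0" --pt "4.2 0 0 0 0" --pt "4.2 0 0 0 0" --pt "4.2 0 0 0 0" --pt "4.2 0 0 0 0" --pt "4.2 0 0 0 0" --pt "4.2 0 0 0 0" --pt "4.2 0 0 0 0"

```text
clock: 16.35
tool_pos: [0.5167, -0.236, 0.0298]
orientation: [-0.0, 0.673, 0.74, -0.001]
ft_force: [-3.3, 0.9, 6.7]
gripper_width: 0.523
gripper_force: 22.0
```

apply_moves --pt "5.2 0 0 0 0" --pt "5.8 0 0 0 0" --pt "6.6 0 0 0 0" --pt "7.4 0 0 0 0" --pt "7.4 0 0 0 0" --pt "7.4 0 0 0 0"

```text
clock: 16.95
tool_pos: [0.5175, -0.236, 0.0292]
orientation: [-0.0, 0.673, 0.74, -0.0]
ft_force: [-0.5, 0.4, -1.7]
gripper_width: 0.794
gripper_force: 0.0
```

apply_moves --pt "7.4 0 0 -1 0" --pt "7.4 0 0 -4 0" --pt "7.4 0 0 -8 0" --pt "7.4 0 0 -12 0" --pt "7.4 0 0 -15 0" --pt "7.4 -6 0 -17 0" --pt "7.4 -8 0 -17 0" --pt "7.4 -8 0 -17 0"

```text
clock: 17.75
tool_pos: [0.5248, -0.3211, 0.2008]
orientation: [0.002, 0.675, 0.737, -0.001]
ft_force: [-0.4, -0.4, 0.5]
gripper_width: 0.794
gripper_force: 0.0
```

```bash
python3 -c "
from obj import *
look('side','pics/c7.png');cdelta(2,-2,27)"
```

```text
probe 45 [[84.2, -1.5, 37.0], [97.6, 5.4, 46.0], [105.9, 10.4, 51.2]]
top rear 115 [[-53.8, -11.0, 60.4], [-30.7, 0.2, 63.5], [-7.7, 13.2, 66.8]]
top front 46 [[40.0, -3.2, 60.9], [47.6, 7.1, 63.9], [56.1, 16.6, 71.2]]
pad-20 24 [[-30.8, 21.3, 33.6], [-22.0, 22.5, 44.1], [-9.7, 23.7, 53.4]]
pad45 26 [[32.9, 23.1, 34.2], [42.6, 24.5, 42.6], [53.4, 25.8, 54.4]]
lever 62 [[44.4, -16.6, 66.6], [51.1, -4.5, 85.5], [55.6, 9.1, 92.1]]
TCP [ 0.5247 -0.318   0.2001] ydeg 5.16 shift [ 8.28 -0.06 17.3 ] turn -0.004 F [ 0.7  0.2 -0.3] gf 0.0 w 0.7957162784868408 t 17.8
in cradle [-80.6  -2.1 200.1]
```

View pics/c7.png

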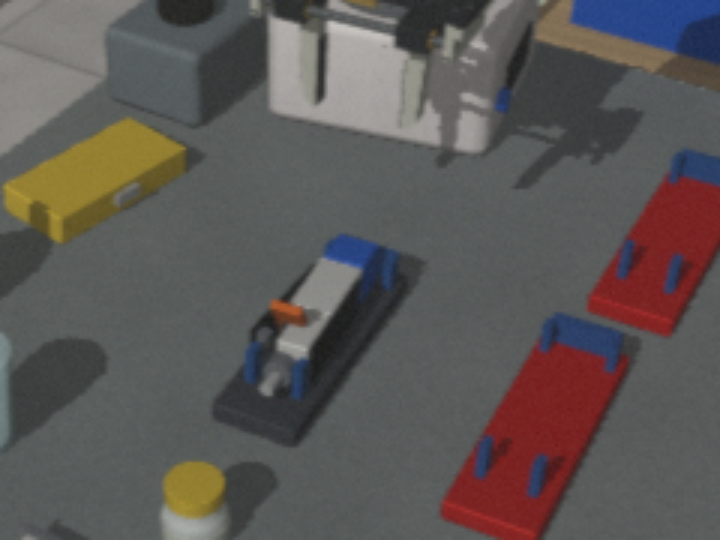

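The homogeniser lies seated in the cradle with the lever forward (287,312), the paddle out, and the gripper well clear. Handing in.

apply_moves --pt "7.4 0 0 0 0" --pt "7.4 0 0 0 0" --pt "7.4 0 0 0 0"

```text
clock: 18.1
tool_pos: [0.5253, -0.3143, 0.1993]
orientation: [-0.0, 0.672, 0.74, 0.0]
ft_force: [0.1, 0.3, -0.3]
gripper_width: 0.793
gripper_force: 0.0
```

```bash
python3 -c "
from plant import bot
print(bot.sign_off())"
```

```text
the job is handed in; nothing more can be done
None
```

I laid the homogeniser in the cradle with its lever locked, flipped the lever forward, squeezed the paddle flush for over a second and let it go, then handed the job in at 18.1 s; sign-off returned no verdict.

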